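Refit the washed fan filter on the analyser

TASK

The analyser's fan filter plate has been washed and stands in the pink drying rack. Refit it in the open bay on top of the analyser, handle up: hook its long tongue under the black hood lip at the rear of the bay with the front still raised, push it back against the spring and lower the front flat, so that it springs forward under the front lip and lies fully home on its ledge. Do not shift or tip the other things on the bench.

Things in the scene. Friction and masses are not known exactly. Their poses are not given: they have to be found in the camera images.
- filter_plate: Grey louvred filter plate, 0.12 to 0.18 kg. Origin: centre of its body's underside; z out of the handle face, x to the long tongue, y across. Body x -60..60, y -50..50, z 0..12 mm: frame bars 12 to 14 wide round a thinner mesh, middle spine 18 wide. At the start it stands in a rack slot on its -y side: y up, z away from the robot, long tongue to the robot's left.
- side_edge (a point): Middle of the plate's upper side edge as it stands, at (0, 50, 6) mm of the plate; bare there, to be pinched across the 12 mm. Held so, with a tool tilting 45 degrees at most, the plate cannot be brought level: lay it on its back (say on the mat) and take it again by the rib.
- rib (a point): Middle of the plate's green grip rib, at (-10, 0, 23) mm of the plate. Rib x -45..25, y -5..5 (10 thick), z 12..34 mm.
- tongue (a point): Long (rear) tongue of the plate: middle of its lower rear edge, at (78, 0, 0) mm of the plate. Tongue x 60..78, y -40..40, z 0..4 mm.
- front_tongue (a point): Short (front) tongue of the plate: middle of its lower front edge, at (-65, 0, 0) mm of the plate. Tongue x -65..-60, y -40..40, z 0..4 mm.
- bay (a point): Filter bay in the analyser's top. The fitted plate's origin lies here, axes parallel: x to the rear lip (away from the robot), y left, z up. Point at ledge height, 140 mm above the bench. The ledge (z 0) runs round an open fan well (x -46..46, y -42..42). Bay side walls at y +-52.5, up to the deck at z 10.
- rear_lip (a point): Black rear lip: middle of its lower front edge, at (70, 0, 8) mm of the bay. Lip x 70..98, y -62..62, z 8..14. With the plate's front raised about 10 degrees and the tongue's tip on the ledge, the tongue passes under it to the end of the bar's travel; above about 15 degrees it jams.
- bar (a point): Rest place of the front face of a sprung steel bar under the rear lip, at (77, 0, 4) mm of the bay. Pushed by the tongue it gives 8 mm rearward: 4.5 N at first, 8 N at its hard stop. When the flat plate is let go, it pushes the plate forward to the stop wall.
- front_lip (a point): Black front lip of the bay: middle of its upper rear edge, at (-61.5, 0, 10) mm of the bay. Lip x -65..-61.5, z 6..10, over a stop wall at x -65. While it is lowered the plate must be held 4 to 7 mm rearward of its fitted place, for the short tongue to pass this lip.
- analyser: White benchtop analyser, black foot, screen on the slanted front towards the robot; fixed. 340 deep (x) x 260 wide (y), flat deck 150 mm high from x -85 to 170. Origin: centre of its underside; axes as the bay, whose point is at (20, 0, 140) mm.
- rack: Pink drying rack, fixed, 150 (x) x 170 (y) mm, origin at the centre of its underside. Three slots along its y, at x -40, 0 and +40 (the plate is in the first or the last), 15 mm wide between posts (at y +-47) that reach to z 40; things stand on its floor at z 10. Rim 18 mm high.
- mat: Pale blue mat, fixed, 200 (x) x 190 (y) x 2 mm thick, a clear spot to set things down. Origin: centre of the underside.
- drip_tray: White drip tray, 120 x 88 x 12 mm, stands on a long side in the other slot of the rack, 98 mm high. Leave it. Origin: centre of its underside; z out of its open face, away from the robot.
- specimen_jar: Clear jar with red cap, 60 mm across, 75 high. Origin: centre of underside.
- wash_bottle: White bottle, 72 mm across, 165 high. Origin: centre of underside.
- amber_bottle: Amber bottle, black cap, 56 mm across, 110 high. Origin: centre of underside.
- beaker: Glass beaker, 68 mm across, 85 high. Origin: centre of underside.
- timer: Small white timer, 55 x 75 x 16 mm, lying flat. Origin: centre of underside.

How it is judged:
On the way:
1. the long tongue is hooked under the rear lip, handle face up, while the front of the plate is still raised (tilted 3 to 20 degrees) (x of tongue in the frame of bay above 0.072 m and z of tongue in the frame of bay between -0.004 and 0.007 m and angle between filter_plate's own z axis and vertical between 0.05 and 0.35 rad and angle between the x axis of filter_plate and the x axis of bay, either way round below 0.4 rad), for 0.1 s.
At the end, for the whole second after the job is handed in: The filter plate lies at rest in the bay, handle up, long tongue under the rear lip, its origin within 2 mm of the bay point fore and aft (so both tongues are under their lips), 4 mm sideways and 2 mm in height, level within 0.03 rad (x of filter_plate in the frame of bay between -0.002 and 0.002 m and y of filter_plate in the frame of bay between -0.004 and 0.004 m and z of filter_plate in the frame of bay between -0.002 and 0.002 m and x of tongue in the frame of bay above 0.074 m and angle between filter_plate's own z axis and vertical below 0.03 rad and linear speed of filter_plate below 0.01 m/s and angular speed of filter_plate below 0.1 rad/s); the robot touches nothing.
It fails at once if another thing on the bench or in the rack was shifted by more than 20 mm or tipped (distance of any of drip_tray, specimen_jar, wash_bottle, amber_bottle, beaker, timer from where it was at the start of the episode above 0.02 m or angle between any of specimen_jar, wash_bottle, amber_bottle, beaker, timer's own z axis and vertical above 0.35 rad).
It also fails if it takes over 61 s, if anything falls off the work surface, if the arm or the gripper's body presses on something with over 40 N, if the wrist force passes 120 N, or if a joint passes its speed limit or range.

ROBOT

A 6-joint arm with a two-finger parallel gripper is mounted at the origin on the work surface. World frame = base frame: x ahead of the robot, y to its left, z up, the work surface at z = 0. Lengths are in m, angles in rad, forces in N, time in s.
With the tool pointing down it reaches from about 0.275 to 0.775 m from the base axis. Payload 14.6 kg.
Tool frame: the origin (TCP) lies at the very end of the fingers, on their centre line; the grasp point (between the pads) lies 19 mm behind it (grip_depth is the distance from the TCP to the grasp point, in m); z points along the fingers, y is the line along which they close (so a half turn about z gives the same grasp; the last joint's range is limited). The gripper opens to 85 mm and grips with 20 to 120 N. Pads are 22 mm wide; open, the fingers measure 114 mm over their backs; the gripper's body (76 mm by 85 mm) begins 54 mm behind the grasp point. The pads swing forward as they close: fully open they stand 13 mm farther back than shut.
Start: joints at [-1.462, 0.263, -0.048, 1.259, 0, 1.415], TCP at [0.137, -0.507, 0.231] pointing down, gripper open.
Joint ranges: [-2.65, 2.65], [-0.89, 1.7], [-1.18, 1.37], [-2.13, 2.11], [-1.35, 1.29], [-3.14, 3.14]. Speed limits (rad/s): [1.89, 1.89, 2.57, 2.79, 3.14, 3.14].

INTERFACE

Orientations are given as a unit quaternion [x, y, z, w].
In Python, from station import movep, line_to, move_j, grip, wait, ik, state, capture, MotionError, finish_job, find_in, outline_of, mark_of, grip_depth gives the robot as it stands. Calls block until the motion is done:
- movep(position, orientation): joint-space move of the TCP to a pose.
- line_to(position, rot=None, feed=0.15, contact_N=None): straight line of the TCP; rot=None keeps the orientation; feed is the mean speed in m/s. With contact_N (N) it stops when the force on the tool has changed by that much, and returns True; else False.
- move_j(angles): joint-space move.
- grip(opening, f_grip=None): opening from 0.0 (shut) to 1.0 (fully open); f_grip is the grip in N (None keeps the last); returns when the fingers have stopped.
- wait(seconds).
- ik(position, orientation): joint angles nearest the present ones, or None.
- state(): the state.
- capture(name): name is "side" or "top"; returns a dict with "pixels" (400x640x3 uint8, red, green, blue), "depth" (400x640 float32, m along the optical axis (not along the pixel's ray), 0 where there is no reading), "fx", "fy", "cx", "cy" (pixels), "k1" (the pictures are not rectified: a ray, as slopes to the right and down, at radius r is drawn at 1 + k1 r^2 times it, then the intrinsics apply), "origin" and "attitude" of the camera in the world. Camera axes: x right, y down, z forward; pixel columns grow to the right and rows downward; lengths in m; the calibration is good to about 2 mm. A picture is of the moment at which its call begins.
A pose or a line that the arm cannot do raises MotionError and nothing moves.
- finish_job(): hands the job in; it is judged then, once.
Trained networks look in a picture, given as the dict that the camera call returned (one of the last four; its "shot" number tells which), for a name from the list of things; names that differ only in an ending like _2 or _b are one class to them, and where a whole thing is asked for, a point or a joint stands for the part that bears it (a point fixed in the world has none). Each returns a list of dicts, best first, with "p" (0 to 1); they miss things now and then, are a little off and sometimes report something else, mostly with a low value. They report only what shows in the picture. A call takes as long as a camera call.
- find_in(picture, query): "xyz" ([x, y, z] in m, in the coordinates of the camera as it stood for that picture, good to about 4 mm: the middle of the surface that is visible of it).
- outline_of(picture, query): "region" (400x640 bool, what is visible of it).
- mark_of(picture, query): "xyz" ([x, y, z] in m, in the coordinates of the camera as it stood for that picture, good to about 4 mm: a listed point, or the origin of a listed thing).
The state is a dict: "clock": time; "q": joint angles; "joint_vel": joint speeds; "tau": joint torques, N m; "position": TCP position; "orientation": TCP orientation; "ft_force": force on the tool from outside, world axes, zero at the start; "ft_torque": the same for the moment, N m; "width": opening from 0.0 (shut) to 1.0 (fully open); "grasp_force": force on a finger pad.
Only numpy, scipy, OpenCV 4.12 (cv2) and the standard library are available. Lean on these libraries where they do the work, as an engineer would, in place of code of your own. Each camera call takes 0.05 s, during which the arm holds its last target. There are 200 camera calls.

## Working session

There is one attempt and no reset: what is moved stays moved. The work goes in short steps, each a Python script; the robot and the scene stay as the last script left them, time stands still between calls to the robot, and variables do not carry over. Pictures are saved under pics/ and viewed, at most 10 in all, crops included, and the job is handed in when it is done.

```bash
ls; mkdir -p pics; cat > h.py <<'E'
import numpy as np, cv2
from scipy.spatial.transform import Rotation as R
from station import *
def cam(p):
    a=np.array(p["attitude"],float)
    M=a if a.shape==(3,3) else R.from_quat(a).as_matrix()
    return M,np.array(p["origin"],float)
def w(p,x):
    M,o=cam(p); return M@np.array(x)+o
def cloud(p):
    "world xyz per pixel (400x640x3), nan where none"
    v,u=np.mgrid[0:400,0:640].astype(float)
    K=np.array([[p["fx"],0,p["cx"]],[0,p["fy"],p["cy"]],[0,0,1.]])
    n=cv2.undistortPoints(np.stack([u.ravel(),v.ravel()],1)[:,None],K,np.array([p["k1"],0,0,0.])).reshape(400,640,2)
    d=p["depth"].astype(float).copy(); d[d<=0]=np.nan
    c=np.dstack([n[...,0]*d,n[...,1]*d,d]); M,o=cam(p)
    return c@M.T+o
def save(p,name): cv2.imwrite("pics/"+name,p["pixels"][...,::-1])
E
python3 - <<'E'
from h import *
np.set_printoptions(precision=4,suppress=True)
for n in ("top","side"):
    p=capture(n); save(p,n+"0.png"); print(n,p["origin"],p["attitude"],p["fx"],p["k1"])
    for q in ["filter_plate","analyser","rack","mat","drip_tray","specimen_jar","wash_bottle","amber_bottle","beaker","timer","side_edge","rib","tongue","front_tongue","bay","rear_lip","front_lip","bar"]:
        print(q,[(np.round(w(p,d["xyz"]),4),round(d["p"],2)) for d in mark_of(p,q)[:2]])
print(state())
E
```

```text
pics
station.py
top [0.4123 0.1608 1.5032] [ 0.7159 -0.6971  0.0288 -0.0266] 467.64247512845895 0.03501838920265457
filter_plate [(array([0.4633, 0.3188, 0.06  ]), 0.86)]
analyser [(array([ 0.555 , -0.2566, -0.0024]), 0.98)]
rack [(array([0.5047, 0.3159, 0.0029]), 0.79), (array([0.7058, 0.1955, 0.0007]), 0.47)]
mat [(array([0.4695, 0.0719, 0.0006]), 0.97)]
drip_tray [(array([0.5338, 0.3082, 0.0569]), 0.53)]
specimen_jar [(array([ 0.7005,  0.0996, -0.0033]), 0.57)]
wash_bottle [(array([ 0.7262,  0.293 , -0.0013]), 0.95)]
amber_bottle [(array([0.706 , 0.1909, 0.0031]), 0.57)]
beaker [(array([0.4011, 0.5088, 0.0007]), 0.9)]
timer [(array([0.3236, 0.1955, 0.0008]), 0.97), (array([ 0.7257,  0.2953, -0.0024]), 0.72)]
side_edge [(array([0.4703, 0.3233, 0.1079]), 0.54), (array([0.4802, 0.3135, 0.063 ]), 0.17)]
rib [(array([0.4807, 0.3122, 0.0624]), 0.56)]
tongue [(array([0.4712, 0.4011, 0.059 ]), 0.88), (array([0.3215, 0.1928, 0.0021]), 0.67)]
front_tongue [(array([0.4517, 0.2578, 0.0624]), 0.84)]
bay [(array([ 0.5684, -0.2543,  0.1396]), 0.96)]
rear_lip [(array([ 0.6409, -0.2512,  0.1498]),
[... 1351 characters left out ...]
-0.2563,  0.1479]), 0.68)]
front_lip [(array([ 0.5076, -0.2551,  0.1506]), 0.63), (array([ 0.6415, -0.254 ,  0.1461]), 0.56)]
bar [(array([ 0.6447, -0.2509,  0.145 ]), 0.7), (array([0.7001, 0.1028, 0.0001]), 0.21)]
{'clock': 1.9, 'q': array([-1.4624,  0.2631, -0.0483,  1.2594, -0.    ,  1.4155]), 'joint_vel': array([ 0.0006, -0.0011,  0.0016,  0.0023, -0.0002,  0.0011]), 'tau': array([ -0.0012, -63.742 ,  38.4773,   0.0011,  -0.0001,   0.    ]), 'position': array([ 0.1369, -0.5068,  0.2313]), 'orientation': array([ 0.9913,  0.1315, -0.    ,  0.    ]), 'ft_force': array([-0.7021, -0.2329,  0.4571]), 'ft_torque': array([0.0456, 0.0524, 0.013 ]), 'grasp_force': 0.0, 'width': 1.0011508208116702}
```

View pictures.

View pics/top0.png

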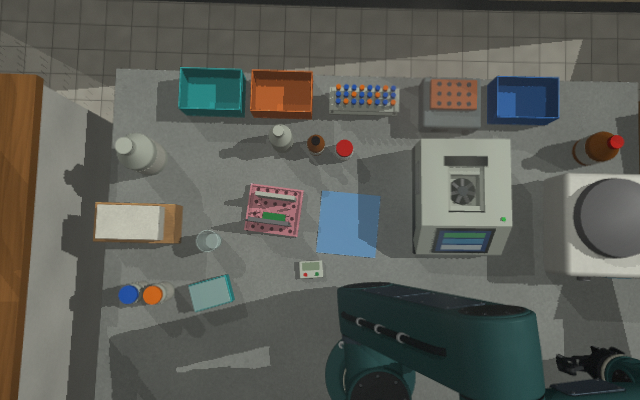

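View pics/side0.png

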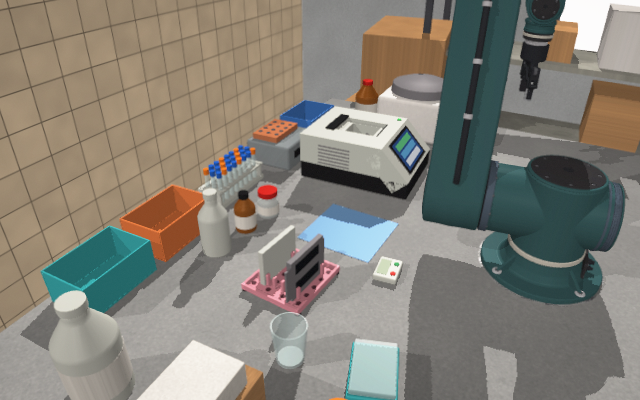

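The top view shows the rack at about (272,210) with the plate in the near slot and the tray in the far one. The mat is at (350,225), and the analyser bay is at about (463,188). The side view agrees, with the plate at (305,270) and its tongue to the left. Next I'll fit the geometry from depth.

```bash
cat > fit.py <<'E'
from h import *
np.set_printoptions(precision=4,suppress=True)
def rect(pts):
    (c,s,a)=cv2.minAreaRect((pts*1000).astype(np.float32)); return np.round(np.array(c)/1000,4),np.round(s,1),round(a,2)
p=capture("top"); P=cloud(p); X,Y,Z=P[...,0],P[...,1],P[...,2]
def box(x0,x1,y0,y1,z0,z1): return (X>x0)&(X<x1)&(Y>y0)&(Y<y1)&(Z>z0)&(Z<z1)
def trim(m):
    m=cv2.morphologyEx(m.astype(np.uint8),cv2.MORPH_OPEN,np.ones((2,2),np.uint8)); return m>0
m=trim(box(.4,.8,-.45,-.05,.143,.16)); print("deck",rect(P[m][:,:2]),np.median(Z[m]))
# side edges of the deck by line fits: y extremes per image row
L=[(X[r][m[r]].mean(),Y[r][m[r]].max(),Y[r][m[r]].min()) for r in range(400) if m[r].sum()>60]
L=np.array(L); print(len(L),"yaw by edges",[np.degrees(np.polyfit(L[5:-5,0],L[5:-5,i],1)) [0] for i in (1,2)], "mid y",np.polyfit(L[5:-5,0],(L[5:-5,1]+L[5:-5,2])/2,1))
w_=box(.5,.65,-.36,-.15,.0,.132); print("well",rect(P[w_][:,:2]),np.mean(P[w_],0),w_.sum())
w_=box(.49,.65,-.36,-.15,.134,.145); print("ledge",rect(P[w_][:,:2]),np.median(Z[w_]),w_.sum())
w_=box(.6,.75,-.36,-.15,.1515,.157); print("rearlip",rect(P[w_][:,:2]),w_.sum())
for z0,z1 in ((.1,.115),(.085,.1)):
    e=box(.43,.498,.22,.41,z0,z1); q=P[e]; print("edge",e.sum(),q.mean(0),rect(q[:,:2]),"slope dx/dy",np.polyfit(q[:,1],q[:,0],1))
e=box(.5,.57,.22,.41,.09,.115); q=P[e]; print("tray",e.sum(),q.mean(0),rect(q[:,:2]),np.polyfit(q[:,1],q[:,0],1))
o=outline_of(p,"mat")[0]["region"]; print("mat",rect(P[o&~np.isnan(X)][:,:2]))
o=outline_of(p,"rack")[0]["region"]; print("rack",rect(P[o&(Z<.03)][:,:2]))
o=outline_of(p,"filter_plate")[0]["region"]; print("plate",o.sum(),np.nanmean(P[o],0))
s=capture("side"); Q=cloud(s); o=outline_of(s,"filter_plate")[0]["region"]
q=Q[cv2.erode(o.astype(np.uint8),np.ones((3,3)))>0]; q=q[~np.isnan(q[:,0])]
print("plate side",q.min(0),q.max(0)); 
f=q[(q[:,2]>.03)&(q[:,2]<.1)]; c=f.mean(0);u,sv,vt=np.linalg.svd(f-c); print(c,vt[2],sv/len(f)**.5)
e=q[q[:,2]>q[:,2].max()-.008]; print("top edge",e.mean(0),e.min(0),e.max(0))
E
python3 fit.py
```

```text
deck (array([nan, nan]), array([0., 0.]), 0.0) nan
 ** On entry to DLASCL parameter number  4 had an illegal value
 ** On entry to DLASCL parameter number  4 had an illegal value
 ** On entry to DLASCL parameter number  4 had an illegal value
 ** On entry to DLASCL parameter number  4 had an illegal value
 ** On entry to DLASCL parameter number  5 had an illegal value
 ** On entry to DLASCL parameter number  4 had an illegal valueTraceback (most recent call last):
  File "fit.py", line 12, in <module>
    L=np.array(L); print(len(L),"yaw by edges",[np.degrees(np.polyfit(L[5:-5,0],L[5:-5,i],1)) [0] for i in (1,2)], "mid y",np.polyfit(L[5:-5,0],(L[5:-5,1]+L[5:-5,2])/2,1))
                                                           ~~~~~~~~~~^^^^^^^^^^^^^^^^^^^^^^^
    c, resids, rank, s = lstsq(lhs, rhs, rcond)
                         ~~~~~^^^^^^^^^^^^^^^^^
    x, resids, rank, s = _umath_linalg.lstsq(a, b, rcond,
                         ~~~~~~~~~~~~~~~~~~~^^^^^^^^^^^^^
                                             signature=signature)
                                             ^^^^^^^^^^^^^^^^^^^^
    raise LinAlgError("SVD did not converge in Linear Least Squares")
numpy.linalg.LinAlgError: SVD did not converge in Linear Least Squares
```

```bash
sed -i 's/np.ones((2,2),np.uint8)/np.ones((3,3),np.uint8)/; s/return m>0/return (m>0)\&~np.isnan(X)/' fit.py; python3 fit.py
```

```text
deck (array([ 0.588 , -0.2529]), array([264.1, 263.2]), 1.31) 0.15023274727577096
43 yaw by edges [np.float64(1.1249455552763663), np.float64(1.2208201996516466)] mid y [ 0.0205 -0.2647]
well (array([ 0.5848, -0.253 ]), array([115.2,  91. ]), 1.43) [ 0.574  -0.2616  0.1103] 890
ledge (array([ 0.5712, -0.2543]), array([206.7, 155.3]), 89.4) 0.14020020287561952 762
rearlip (array([ 0.6604, -0.2551]), array([120.3, 209.4]), 0.03) 880
edge 160 [0.4657 0.3244 0.1097] (array([0.4662, 0.3268]), array([136.2,  11.8]), 83.8) slope dx/dy [0.1063 0.4312]
edge 9 [0.4657 0.3475 0.0962] (array([0.4659, 0.3317]), array([139.1,   9. ]), 84.79) slope dx/dy [0.0665 0.4425]
tray 161 [0.5445 0.3077 0.0981] (array([0.5444, 0.3071]), array([119.2,  12.3]), 84.0) [0.1033 0.5127]
mat (array([0.468 , 0.0779]), array([190.9, 200.1]), 85.82)
rack (array([0.5066, 0.3175]), array([175.8, 155.7]), 83.13)
plate 343 [0.4726 0.3179 0.0855]
plate side [0.4499 0.2604 0.0129] [0.4736 0.4039 0.1136]
[0.4604 0.3363 0.066 ] [ 0.9952 -0.0978 -0.0025] [0.0413 0.0195 0.0012]
top edge [0.4616 0.3302 0.1099] [0.4527 0.268  0.1056] [0.4726 0.3845 0.1136]
```

```bash
cat >> h.py <<'E'
np.set_printoptions(precision=4,suppress=True)
def frame(x,z):
    x=np.array(x,float);z=np.array(z,float);x/=np.linalg.norm(x);z/=np.linalg.norm(z);return np.column_stack([x,np.cross(z,x),z])
def tool(kind,s,Rp,t,off):
    "TCP pose for plate pose (Rp,t); off = TCP in plate frame; kind 'A' side edge, 'B' rib"
    e=np.eye(3); z=-e[1] if kind=='A' else -e[2]; y=s*(e[2] if kind=='A' else e[1])
    T=Rp@np.column_stack([np.cross(y,z),y,z]); return t+Rp@np.array(off)/1000,R.from_matrix(T).as_quat()
GA=[0,25,6]; GB=[-10,0,14.5]
yaw=lambda d:R.from_euler('z',d,degrees=True).as_matrix()
Rstand=frame([.1045,.9945,0],[.9945,-.1045,0])
def lay(az,tilt):
    "plate laid back by tilt deg (0 standing, 90 flat), y towards robot along azimuth az deg"
    return yaw(az)@R.from_euler('y',-tilt,degrees=True).as_matrix()@frame([0,1,0],[1,0,0])
edge0=np.array([.4655,.324,.110]); Tstand=edge0-Rstand@np.array([0,.05,.006])
def layT(az,tilt,bx,by,bz=.002):  # lower back edge (0,-50,0) at point
    Rp=lay(az,tilt); return Rp,np.array([bx,by,bz])-Rp@np.array([0,-.05,0])
bay=np.array([.5675,-.2535,.140]); BY=1.2
def bayT(pitch,x,y=0,z=0):
    "plate pitched front-up, tongue lower edge at bay (78+x, y, z) mm"
    Rp=yaw(BY)@R.from_euler('y',pitch,degrees=True).as_matrix()
    tip=bay+yaw(BY)@np.array([78+x,y,z])/1000
    return Rp,tip-Rp@np.array([.078,0,0])
E
python3 - <<'E'
from h import *
for s in (1,-1):
    print("s",s,"stand",ik(*tool('A',s,Rstand,Tstand,GA)), ik(*tool('A',s,Rstand,Tstand+[0,0,.12],GA)))
    for az in (10,):
        for tilt in (30,45,55,65,75): print(tilt, ik(*tool('A',s,*layT(az,tilt,.52,.09,.004),GA)))
    print("rib", ik(*tool('B',s,*layT(10,90,.52,.09),GB)), ik(*tool('B',s,*bayT(10,0),GB)),ik(*tool('B',s,*bayT(0,0),GB)))
E
```

```text
s 1 stand [ 0.4644  0.4166 -0.2278  0.9264  0.      2.1399] [ 0.4644  0.3442 -0.0005  1.2261  0.      2.1399]
30 [-0.0625  0.0875 -0.9745 -0.0025  0.1177  1.3646]
45 None
55 None
65 None
75 None
rib [-0.0206  0.3612 -0.5545  0.6551  0.     -1.766 ] [-0.5152  0.5607  0.253   1.4136 -0.0888 -0.5294] [-0.56    0.4429  0.0195  1.1474  0.     -0.581 ]
s -1 stand [ 0.4644  0.4166 -0.2278  0.9264  0.     -1.0017] [ 0.4644  0.3442 -0.0005  1.2261  0.     -1.0017]
30 [-0.0625  0.0875 -0.9745 -0.0025  0.1177 -1.777 ]
45 None
55 None
65 None
75 None
rib [-0.0206  0.3612 -0.5545  0.6551  0.      1.3756] [-0.5152  0.5607  0.253   1.4136 -0.0888  2.6122] [-0.56    0.4429  0.0195  1.1474  0.      2.5606]
```

```bash
python3 - <<'E'
from h import *
c=np.array([.468,.077])
for az in range(-180,180,30):
    for s in (1,-1):
        out=[]
        for dx in (-.04,0,.05):
            best=None
            for tilt in (75,65,60,55,50,45,40,30):
                bot=c+[dx,0]+ (yaw(az)@np.array([.05,0,0]))[:2]
                if all(ik(*tool('A',s,*layT(az,tilt,*bot,z),GA)) is not None for z in (.004,.06)):
                    best=(tilt,); q=ik(*tool('A',s,*layT(az,tilt,*bot,.004),GA)); break
            out.append((dx,best and best[0], None if best is None else np.round(q,2)))
        print(az,s,out)
E
```

```text
-180 1 [(-0.04, 65, array([-0.01,  1.09,  0.37,  1.98, -0.01, -1.57])), (0, 60, array([-0.01,  1.09,  0.48,  2.01, -0.01, -1.57])), (0.05, 50, array([-0.01,  1.03,  0.53,  1.95, -0.  , -1.57]))]
-180 -1 [(-0.04, 65, array([-0.01,  1.09,  0.37,  1.98, -0.01,  1.57])), (0, 60, array([-0.01,  1.09,  0.48,  2.01, -0.01,  1.57])), (0.05, 50, array([-0.01,  1.03,  0.53,  1.95, -0.  ,  1.57]))]
-150 1 [(-0.04, 65, array([ 0.19,  1.08,  0.34,  1.94, -0.3 , -1.71])), (0, 60, array([ 0.18,  1.07,  0.43,  1.96, -0.3 , -1.75])), (0.05, 55, array([ 0.16,  1.08,  0.57,  1.99, -0.3 , -1.79]))]
-150 -1 [(-0.04, 65, array([ 0.19,  1.08,  0.34,  1.94, -0.3 ,  1.43])), (0, 60, array([ 0.18,  1.07,  0.43,  1.96, -0.3 ,  1.39])), (0.05, 55, array([ 0.16,  1.08,  0.57,  1.99, -0.3 ,  1.35]))]
-120 1 [(-0.04, 75, array([ 0.4 ,  1.13,  0.22,  1.91, -0.62, -1.76])), (0, 75, array([ 0.38,  1.18,  0.36,  2.  , -0.64, -1.77])), (0.05, 65, array([ 0.34,  1.1 ,  0.44,  1.92, -0.63, -1.92]))]
-120 -1 [(-0.04, 75, array([ 0.4 ,  1.13,  0.22,  1.91, -0.62,  1.38])), (0, 75, array([ 0.38,  1.18,  0.36,  2.  , -0.64, 
[... 2863 characters left out ...]
, array([-0.41,  1.1 ,  0.13,  1.85,  0.61, -1.38])), (0.05, 75, array([-0.38,  1.16,  0.32,  1.97,  0.64, -1.37]))]
120 -1 [(-0.04, 75, array([-0.44,  1.06, -0.01,  1.76,  0.59,  1.75])), (0, 75, array([-0.41,  1.1 ,  0.13,  1.85,  0.61,  1.76])), (0.05, 75, array([-0.38,  1.16,  0.32,  1.97,  0.64,  1.77]))]
150 1 [(-0.04, 75, array([-0.22,  1.17,  0.32,  2.02,  0.29, -1.49])), (0, 65, array([-0.2 ,  1.09,  0.38,  1.97,  0.29, -1.43])), (0.05, 55, array([-0.17,  1.03,  0.45,  1.92,  0.29, -1.36]))]
150 -1 [(-0.04, 75, array([-0.22,  1.17,  0.32,  2.02,  0.29,  1.65])), (0, 65, array([-0.2 ,  1.09,  0.38,  1.97,  0.29,  1.71])), (0.05, 55, array([-0.17,  1.03,  0.45,  1.92,  0.29,  1.78]))]
```

```bash
python3 - <<'E'
from h import *
up=lambda d:np.array([0,0,d])
p,q=tool('A',-1,Rstand,Tstand,GA)
grip(.6); movep(p+up(.14),q); line_to(p,contact_N=8,feed=.12)
print("at",state()["position"],p,state()["clock"])
grip(0,40); s=state(); print("w",s["width"],s["grasp_force"],s["ft_force"])
line_to(p+up(.14),feed=.15); s=state(); print("w",s["width"],s["grasp_force"],s["ft_force"],s["clock"])
a=capture("side"); save(a,"side1.png")
for n in ("tongue","front_tongue"): print(n,[(w(a,d["xyz"]),d["p"]) for d in mark_of(a,n)[:2]])
E
```

```text
at [0.4658 0.3242 0.0856] [0.4655 0.324  0.085 ] 7.125
w 0.12798962061827554 39.817038774490356 [-0.7724 -0.3328  5.1471]
w 0.1315689387588238 38.95498037338257 [-0.1124 -0.1897 -2.2134] 8.6417
tongue [(array([0.4682, 0.4009, 0.2025]), 0.85)]
front_tongue [(array([0.452 , 0.2594, 0.2002]), 0.82)]
```

View pics/side1.png

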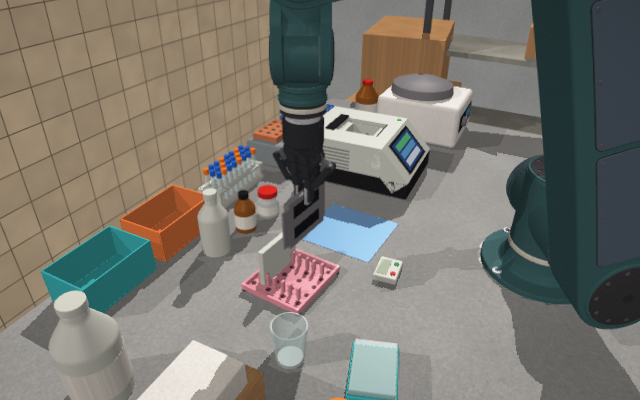

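The plate is held level above the rack at about (303,215), and the tray hasn't moved. Next I'll lay it on its back on the mat.

```bash
python3 - <<'E'
from h import *
B=(.46,-.01)
P=lambda z,t=60:tool('A',-1,*layT(-90,t,*B,z),GA)
movep(*P(.09)); print(state()["clock"],state()["position"],P(.09)[0])
print("contact",line_to(P(-.004)[0],feed=.06,contact_N=3), state()["position"][2]-P(.002)[0][2])
grip(.45); s=state(); print(s["clock"],s["ft_force"])
zt=R.from_quat(s["orientation"]).as_matrix()[:,2]
line_to(s["position"]-zt*.09+[0,0,.01],feed=.12)
p=s["position"]-zt*.09; line_to(np.array([p[0],p[1],.30]),feed=.2)
a=capture("side"); save(a,"side2.png"); print(state()["clock"])
for c in (a,capture("top")):
  for n in ("tongue","front_tongue","rib","filter_plate"): print(n,[(w(c,d["xyz"]),round(d["p"],2)) for d in mark_of(c,n)[:2]])
E
```

```text
10.325 [0.4601 0.0522 0.1328] [0.46   0.052  0.1327]
contact True -0.0007046163274688488
12.0333 [-0.5424 -0.7219 -1.4724]
14.1833
tongue [(array([0.5033, 0.3203, 0.0018]), 0.74)]
front_tongue [(array([0.3957, 0.0398, 0.0064]), 0.89), (array([0.457 , 0.0348, 0.0016]), 0.47)]
rib [(array([0.4508, 0.0381, 0.026 ]), 0.77)]
filter_plate [(array([0.4598, 0.0386, 0.0047]), 0.76), (array([0.4582, 0.086 , 0.0066]), 0.41)]
tongue [(array([0.5392, 0.0398, 0.0003]), 0.85), (array([ 0.3229,  0.1948, -0.0008]), 0.65)]
front_tongue [(array([0.3953, 0.0349, 0.0065]), 0.94)]
rib [(array([0.4459, 0.0425, 0.026 ]), 0.83), (array([ 0.5073, -0.2519,  0.1507]), 0.73)]
filter_plate [(array([0.462 , 0.0331, 0.0036]), 0.67)]
```

View pics/side2.png

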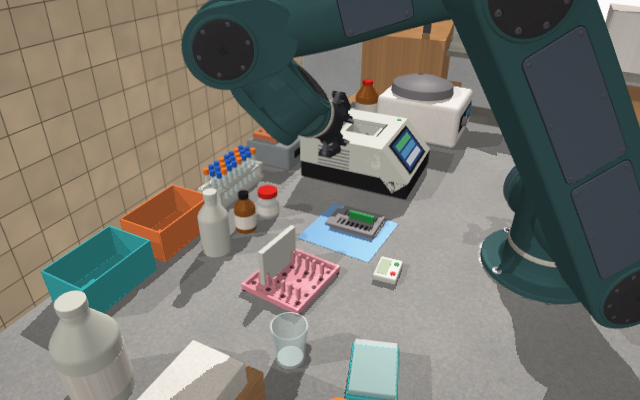

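The plate lies flat on the mat at about (357,220) with its green rib up. Next I'll fit its pose and grip the rib.

```bash
cat > rib.py <<'E'
from h import *
def rect(q): (c,s,a)=cv2.minAreaRect((q*1000).astype(np.float32)); return np.array(c)/1000,np.round(s,1),round(a,2)
def meas(name):
    p=capture(name); P=cloud(p); g=p["pixels"].astype(int)
    loc=(abs(P[...,0]-.46)<.12)&(abs(P[...,1]-.038)<.09)
    rib=loc&(P[...,2]>.027)&(P[...,2]<.042)
    body=loc&(P[...,2]>.008)&(P[...,2]<.04)
    q=P[rib]; k=np.polyfit(q[:,0],q[:,1],1)
    print(name,"rib n",rib.sum(),"mean",q.mean(0),rect(q[:,:2]),"yaw",np.degrees(np.arctan(k[0])),"body",rect(P[body][:,:2]))
    return q,k
E
python3 - <<'E'
from rib import *
meas("top"); meas("side")
for n in ("top","side"):
    for i in range(3):
        c=capture(n); print([ (m,np.round(w(c,d[0]["xyz"]),4)) for m in ("rib","front_tongue","tongue") if (d:=mark_of(c,m))])
for s in (1,-1): print(ik(*tool('B',s,yaw(0),np.array([.46,.038,.002]),GB)))
print(state()["q"],state()["clock"])
E
```

```text
top rib n 66 mean [0.4476 0.0386 0.0358] (array([0.4491, 0.0394]), array([65.9,  9.4]), 0.55) yaw 0.4634526934313172 body (array([0.4588, 0.0373]), array([233.5, 173.5]), 0.56)
side rib n 115 mean [0.446  0.0418 0.0329] (array([0.4467, 0.0406]), array([68.6, 15.9]), 2.11) yaw 0.4939196046373714 body (array([0.46  , 0.0396]), array([135.3, 106.3]), 0.84)
[('rib', array([0.4468, 0.0413, 0.0277])), ('front_tongue', array([0.3956, 0.0368, 0.0036])), ('tongue', array([ 0.5418,  0.0403, -0.0008]))]
[('rib', array([0.448 , 0.0395, 0.0257])), ('front_tongue', array([ 0.5078, -0.2511,  0.15  ])), ('tongue', array([0.539 , 0.039 , 0.0015]))]
[('rib', array([0.4496, 0.0389, 0.0277])), ('front_tongue', array([0.3978, 0.0397, 0.0017])), ('tongue', array([0.5421, 0.0381, 0.0031]))]
[('rib', array([0.4456, 0.0393, 0.0238])), ('front_tongue', array([0.3935, 0.0388, 0.0062])), ('tongue', array([0.5388, 0.0387, 0.0106]))]
[('rib', array([0.45  , 0.037 , 0.0232])), ('front_tongue', array([0.3947, 0.0363, 0.0057])), ('tongue', array([0.5377, 0.036 , 0.0065]))]
[('rib', array([0.4495, 0.0394, 0.0224])), ('front_tongue', array([0.3973, 0.0367, 0.0047])), ('tongue', array([0.5363, 0.039 , 0.0074]))]
[-0.0965  0.3254 -0.617   0.6284  0.     -0.0965]
[-0.0965  0.3254 -0.617   0.6284  0.      3.045 ]
[ 0.5498  0.5877  0.1868  1.9066 -0.8302  0.8862] 15.9333
```

```bash
python3 - <<'E'
from h import *
up=lambda d:np.array([0,0,d])
p,q=tool('B',1,yaw(.5),np.array([.458,.0388,.002]),GB)
grip(.5); movep(p+up(.10),q); print("c",line_to(p,feed=.08,contact_N=6),state()["position"]-p)
grip(0,90); s=state(); print("w",s["width"],s["grasp_force"],s["ft_force"],s["clock"])
line_to(p+up(.24),feed=.2); s=state(); print("w",s["width"],s["ft_force"],s["ft_torque"])
movep(*tool('B',1,*bayT(10,-6,0,70),GB)); print(state()["clock"])
save(capture("side"),"side3.png")
t=capture("top"); save(t,"top3.png")
Rp,T=bayT(10,-6,0,70)
for n,pt in (("tongue",[78,0,0]),("front_tongue",[-65,0,0]),("rib",[-10,0,23]),("filter_plate",[0,0,0])): print(n,"expect",T+Rp@np.array(pt)/1000)
for c in ("top","side","top","side"):
  t=capture(c); print(c,[(n,w(t,d[0]["xyz"]),round(d[0]["p"],2)) for n in ("tongue","front_tongue","rib","filter_plate","bay","rear_lip","front_lip","analyser") if (d:=mark_of(t,n))])
print(state()["clock"])
E
```

```text
c False [ 0.0003 -0.      0.0003]
w 0.09248843946022069 89.41811084747314 [-2.3033  0.2376  8.9301] 19.0083
w 0.09080096272742129 [-0.3874 -0.8786 -1.7401] [ 0.0312 -0.0278  0.0285]
21.55
tongue expect [ 0.6395 -0.252   0.21  ]
front_tongue expect [ 0.4987 -0.2549  0.2348]
rib expect [ 0.5568 -0.2537  0.2479]
filter_plate expect [ 0.5627 -0.2536  0.2235]
top [('tongue', array([ 0.6423, -0.2504,  0.2116]), 0.95), ('front_tongue', array([ 0.4986, -0.2531,  0.2342]), 0.74), ('rib', array([ 0.5575, -0.2526,  0.2517]), 0.79), ('filter_plate', array([ 0.5654, -0.2569,  0.2219]), 0.86), ('bay', array([ 0.5694, -0.2518,  0.1398]), 0.73), ('rear_lip', array([ 0.6391, -0.2497,  0.1509]), 0.71), ('front_lip', array([ 0.508 , -0.2527,  0.151 ]), 0.74), ('analyser', array([ 0.5533, -0.2534, -0.0009]), 0.88)]
side [('tongue', array([ 0.641 , -0.2555,  0.2132]), 0.8), ('front_tongue', array([ 0.5016, -0.2545,  0.2329]), 0.62), ('rib', array([ 0.5584, -0.2519,  0.2471]), 0.7), ('filter_plate', array([ 0.5596, -0.2518,  0.2268]), 0.9), ('bay', array([ 0.5692, -0.2548,  0.1419]), 0.7), ('rear_lip', ar
[... 359 characters left out ...]
2583,  0.2235]), 0.86), ('bay', array([ 0.5691, -0.2554,  0.143 ]), 0.65), ('rear_lip', array([ 0.6404, -0.2478,  0.1508]), 0.74), ('front_lip', array([ 0.5083, -0.2527,  0.1503]), 0.81), ('analyser', array([ 0.5506, -0.2542,  0.0005]), 0.61)]
side [('tongue', array([ 0.642 , -0.2513,  0.2134]), 0.71), ('front_tongue', array([ 0.4989, -0.2569,  0.2351]), 0.82), ('rib', array([ 0.5574, -0.2546,  0.2436]), 0.74), ('filter_plate', array([ 0.5593, -0.2529,  0.2267]), 0.74), ('bay', array([ 0.566 , -0.2536,  0.1439]), 0.95), ('rear_lip', array([ 0.6375, -0.2555,  0.1484]), 0.55), ('front_lip', array([ 0.508 , -0.2538,  0.1497]), 0.78), ('analyser', array([ 0.5547, -0.2584, -0.0024]), 0.82)]
23.45
```

```bash
python3 -c "
import cv2,numpy as np
a=cv2.imread('pics/top3.png')[110:270,390:540];b=cv2.imread('pics/side3.png')[70:230,270:450]
cv2.imwrite('pics/c3.png',np.hstack([cv2.resize(a,(400,427),interpolation=2),cv2.resize(b,(400,427),interpolation=2)]))"
```

```text
(no output)
```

View pics/c3.png

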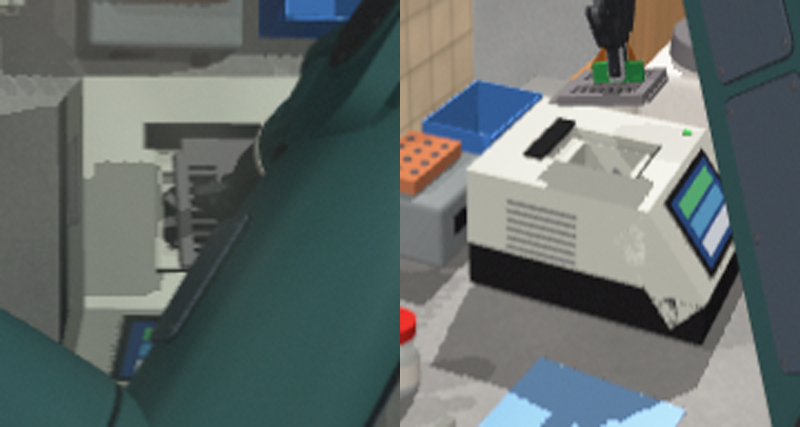

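The crop shows the plate held level over the bay, clear of the lips, and the mark offsets average within about 1.5 mm. Next I'll descend in front of the rear lip and hook the tongue.

```bash
python3 - <<'E'
from h import *
P=lambda *a:tool('B',1,*bayT(*a),GB)
A=9
p,q=P(A,-14,0,40); line_to(p,q,feed=.15)
line_to(P(A,-14,0,12)[0],feed=.1); f0=state()["ft_force"]
c=line_to(P(A,-14,0,-4)[0],feed=.03,contact_N=4); s=state()
def rel(s): return (yaw(BY).T@(s["position"]-P(A,0,0,0)[0]))*1000
print("down",c,rel(s),s["ft_force"]-f0,s["ft_torque"],s["clock"])
E
```

```text
down True [-14.0832  -0.0725  -0.8215] [-0.9598 -0.4197  8.5694] [ 0.012  -0.3819  0.027 ] 24.7
```

```bash
python3 - <<'E'
from h import *
P=lambda *a:tool('B',1,*bayT(*a),GB)
A=9; z=-.5
def rel(s): return (yaw(BY).T@(s["position"]-P(A,0,0,0)[0]))*1000
line_to(P(A,-14,0,z)[0],feed=.03); s=state(); f0=s["ft_force"]; print(rel(s),f0)
for x,N in ((-6,6),(-2,8),(0,10),(2,10),(4,10),(6,10)):
    c=line_to(P(A,x,0,z)[0],feed=.03,contact_N=N); s=state(); print(x,c,rel(s),s["ft_force"]-f0,s["ft_torque"])
    if c: break
print(s["clock"]); t=capture("side"); save(t,"side4.png")
E
python3 -c "
import cv2
a=cv2.imread('pics/side4.png')[80:210,290:430];cv2.imwrite('pics/c4.png',cv2.resize(a,(560,520),interpolation=2))"
```

```text
[-13.8666  -0.1047  -0.3446] [-0.4455 -0.0936  4.3487]
-6 True [-11.7312  -0.0738  -0.3498] [ 2.2628 -0.1634  0.9458] [ 0.0313 -0.8846 -0.002 ]
25.1583
```

View pics/c4.png

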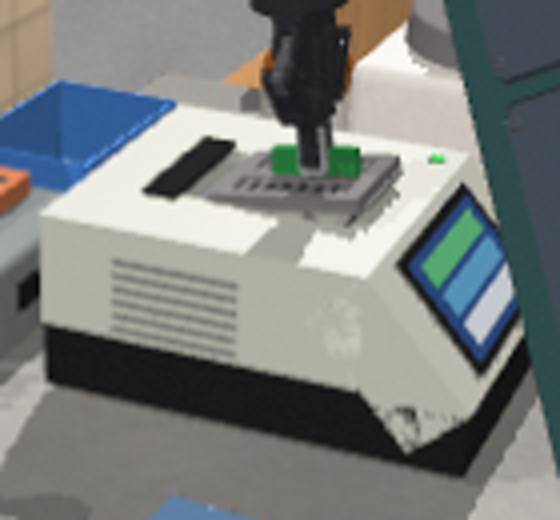

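The crop shows the front raised and the rear edge down in the bay, just in front of the black lip. The stop came early with little force, so I'll ease off the ledge and continue in small steps.

```bash
python3 - <<'E'
from h import *
P=lambda *a:tool('B',1,*bayT(*a),GB)
A=9; z=.2
def rel(s): return (yaw(BY).T@(s["position"]-P(A,0,0,0)[0]))*1000
def show(t,c=None):
    s=state(); print(t,c,rel(s),s["ft_force"],s["ft_torque"]); return s
show("static"); line_to(P(A,-12,0,z)[0],feed=.02); show("eased")
for x,N in ((-9,8),(-6,8),(-4,8),(-2,9),(0,10)):
    c=line_to(P(A,x,0,z)[0],feed=.03,contact_N=N); s=show(x,c)
    if c: break
print(s["clock"])
E
```

```text
static None [-11.7251  -0.0554  -0.3356] [ 2.1053 -0.2531  4.0953] [ 0.0059 -1.056   0.0306]
eased None [-11.9923  -0.0074   0.0922] [ 2.0903 -1.1619  1.6194] [-0.0236 -0.8822 -0.0354]
-9 False [-9.2133  0.0197  0.15  ] [-2.1819 -0.0858  3.861 ] [ 0.0086  0.127  -0.0135]
-6 False [-5.8561  0.0186  0.1354] [-1.5766 -0.3179  3.4216] [ 0.0495 -0.0272 -0.0068]
-4 False [-3.8324 -0.0045  0.1528] [-1.2314  1.0999  2.1931] [ 0.0205 -0.0166  0.0204]
-2 False [-1.8204 -0.0189  0.1753] [-1.3159 -0.5986  2.1049] [ 0.0133 -0.0802 -0.0286]
0 False [ 0.1926 -0.0341  0.1578] [-0.9188  0.4671  2.8157] [ 0.0076 -0.1009 -0.0275]
26.7083
```

```bash
python3 - <<'E'
from h import *
P=lambda *a:tool('B',1,*bayT(*a),GB)
A=9; z=.2
def rel(s): return (yaw(BY).T@(s["position"]-P(A,0,0,0)[0]))*1000
for x in (1,2,3,4,5,6,7,8,9,10,11,12):
    c=line_to(P(A,x,0,z)[0],feed=.02,contact_N=6); wait(.05); s=state(); print(x,c,rel(s),s["ft_force"],s["ft_torque"][1])
    if s["ft_force"][0]<-12: break
print(s["clock"],s["width"])
E
```

```text
1 False [ 0.6312 -0.017   0.2097] [-5.1726 -1.4871  4.3549] 0.7024389802806913
2 False [ 1.3251 -0.0032  0.2543] [-7.9589 -0.2488  5.6034] 1.1130421853588595
3 False [2.1918 0.0311 0.2545] [-7.3859 -0.6136  4.6448] 1.3584079114228678
4 False [3.0632 0.0314 0.291 ] [-8.5929 -0.8878  6.5787] 1.4645526494122951
5 False [4.0183 0.0132 0.3192] [-9.2347  0.2547  6.5899] 1.6176548573236782
6 False [ 4.9404 -0.0123  0.2723] [-10.0429  -0.5569   6.0054] 1.695315955495553
7 False [5.8609 0.0441 0.2921] [-10.3441   1.1532   7.2235] 1.8210935796481567
8 False [6.8015 0.0043 0.3363] [-10.6036  -1.0808   6.8335] 1.8729899419926863
9 False [7.7115 0.0054 0.3178] [-12.2055  -0.4214   6.468 ] 1.9980345756168134
29.4083 0.09131290949044835
```

```bash
python3 - <<'E'
from h import *
P=lambda *a:tool('B',1,*bayT(*a),GB)
def show(t,A):
    s=state(); r=(yaw(BY).T@(s["position"]-P(A,0,0,0)[0]))*1000; print(t,r,s["ft_force"],s["ft_torque"],round(s["clock"],2),s["width"])
x=8.3
line_to(*P(9,x,0,.1),feed=.02); show("start",9)
for A in (7,5,3,2,1):
    c=line_to(*P(A,x,0,0),feed=.02,contact_N=15); show((A,c),A)
    if c: break
t=capture("side"); save(t,"side5.png")
E
python3 -c "
import cv2
a=cv2.imread('pics/side5.png')[80:210,290:430];cv2.imwrite('pics/c5.png',cv2.resize(a,(560,520),interpolation=2))"
```

```text
start [7.5919 0.0043 0.1506] [-7.1423 -0.3117  4.5979] [-0.0654  1.1785 -0.0596] 29.66 0.0901419181350316
(7, False) [7.559  0.0015 0.0936] [-7.4707 -0.9782  3.5436] [-0.0738  1.1246  0.092 ] 29.97 0.09519140471139893
(5, False) [7.6005 0.0094 0.0852] [-6.6765 -1.1771  2.7352] [-0.0778  1.084   0.0143] 30.27 0.09699410116646193
(3, False) [7.6288 0.0154 0.0752] [-7.6309 -0.8081  4.0996] [-0.0483  1.1422 -0.0018] 30.58 0.08951397090803802
(2, False) [ 7.613  -0.0049  0.0134] [-7.3923 -1.5383  4.7137] [-0.1113  1.1807 -0.0029] 30.83 0.09075088896588608
(1, False) [ 7.5701  0.0299 -0.0397] [-7.8169  0.4057  4.9888] [-0.0594  1.1975  0.0056] 31.08 0.09268260529396063
```

View pics/c5.png

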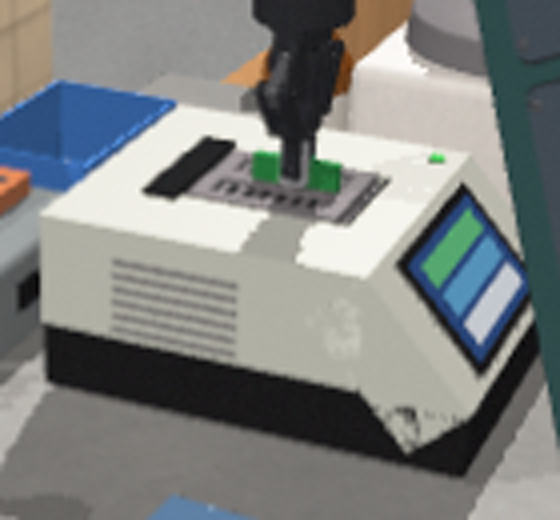

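The plate is nearly flat, its rear is under the hood lip, and the bar is still compressed (about 7.5 N). Next I'll finish levelling, press it down and release.

```bash
python3 - <<'E'
from h import *
P=lambda *a:tool('B',1,*bayT(*a),GB)
def show(t,A=0):
    s=state(); r=(yaw(BY).T@(s["position"]-P(A,0,0,0)[0]))*1000; print(t,r,s["ft_force"],s["ft_torque"],round(s["clock"],2),s["width"])
x=8.0
c=line_to(*P(0,x,0,-.3),feed=.02,contact_N=15); show(("flat",c))
c=line_to(*P(0,x,0,-4),feed=.02,contact_N=12); show(("press",c))
t=capture("side"); save(t,"side6.png"); print([(n,w(t,d[0]["xyz"]),round(d[0]["p"],2)) for n in ("front_tongue","rib","filter_plate","bay") if (d:=mark_of(t,n))])
E
python3 -c "
import cv2
a=cv2.imread('pics/side6.png')[80:210,290:430];cv2.imwrite('pics/c6.png',cv2.resize(a,(560,520),interpolation=2))"
```

```text
('flat', False) [ 7.7307 -0.0213  0.4853] [-7.8073  1.7828 13.0096] [ 0.2334  1.3675 -0.0174] 31.38 0.09283578818149643
('press', True) [7.431  0.0457 0.4909] [-3.7309  0.1135  8.2811] [ 0.2873  0.8029 -0.0481] 31.59 0.09326377305536335
[('front_tongue', array([ 0.5126, -0.2525,  0.14  ]), 0.87), ('rib', array([ 0.5665, -0.2548,  0.1604]), 0.59), ('filter_plate', array([ 0.5742, -0.2529,  0.1416]), 0.65), ('bay', array([ 0.5689, -0.2525,  0.1438]), 0.93)]
```

View pics/c6.png

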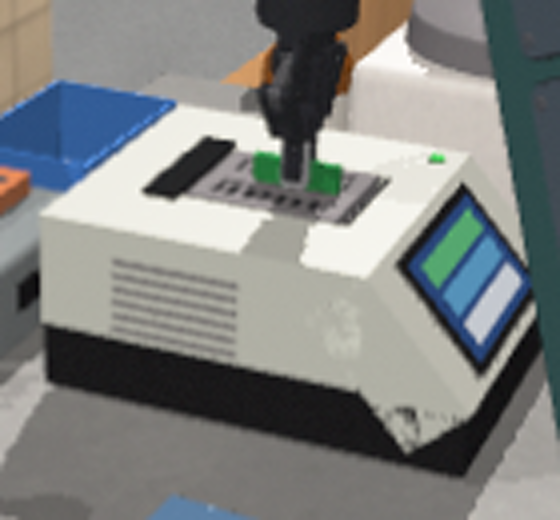

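The plate is seated flat: the marks put its front tongue at z=0.140 and the plate about 6 mm rearward of fitted. Next I'll release it and check.

```bash
python3 - <<'E'
from h import *
grip(.5); wait(.2); s=state(); print(s["ft_force"],s["clock"])
line_to(s["position"]+[0,0,.12],feed=.15); movep(np.array([.40,.0,.38]),s["orientation"]); wait(.3)
for n in ("side","top"):
  t=capture(n); save(t,n+"7.png"); print([(m,yaw(BY).T@(w(t,d[0]["xyz"])-bay)*1000,round(d[0]["p"],2)) for m in ("front_tongue","rib","filter_plate","tongue","bay","front_lip") if (d:=mark_of(t,m))])
  P=cloud(t); L=(P-bay)@yaw(BY)*1000
  m=(abs(L[...,0])<64)&(abs(L[...,1])<48)&(L[...,2]>7)&(L[...,2]<17); q=L[m]
  A=np.c_[q[:,:2],np.ones(len(q))]; k=np.linalg.lstsq(A,q[:,2],rcond=None)[0]; print(n,"body plane",k,len(q))
  m=(abs(L[...,0])<70)&(abs(L[...,1])<20)&(L[...,2]>26)&(L[...,2]<42); q=L[m]; print("rib",q.mean(0),q.min(0),q.max(0),len(q))
print(state()["clock"])
E
python3 -c "
import cv2,numpy as np
a=cv2.imread('pics/side7.png')[80:210,290:430];b=cv2.imread('pics/top7.png')[130:260,400:540];cv2.imwrite('pics/c7.png',np.hstack([cv2.resize(i,(400,371),interpolation=2) for i in (a,b)]))"
```

```text
[-0.0806 -0.5029  0.4069] 32.4667
[('front_tongue', array([-64.2612,  -0.4097,   0.2823]), 0.78), ('rib', array([-7.7351,  1.4565, 22.8598]), 0.86), ('filter_plate', array([ 0.0747, -1.0482, -1.0831]), 0.95), ('tongue', array([76.9854, -0.856 ,  5.4765]), 0.74), ('bay', array([-2.0489,  0.2993,  4.6714]), 0.68), ('front_lip', array([-62.743 ,  -0.6739,   9.5793]), 0.7)]
side body plane [-0.0023 -0.007  10.9456] 344
rib [-10.0336   4.4124  30.922 ] [-43.9995  -5.8913  26.117 ] [23.6393 13.0467 35.7617] 81
[('front_tongue', array([-61.9867,  -0.5098,   2.6723]), 0.56), ('rib', array([-12.3485,   1.9529,  23.1138]), 0.61), ('filter_plate', array([ 4.6451, -4.0387,  2.6042]), 0.58), ('tongue', array([85.1252,  1.5067,  1.7843]), 0.75), ('front_lip', array([-58.5898,   1.5414,  10.3543]), 0.63)]
top body plane [ 0.004  -0.0021 11.1711] 988
rib [-5.9888 -0.2069 33.6168] [-40.9806  -6.5355  26.1855] [28.0242  5.0295 40.3815] 102
35.6333
```

View pics/c7.png

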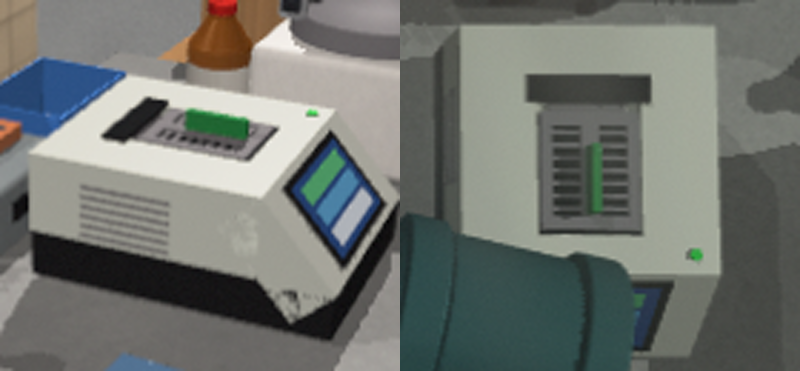

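The side view shows the plate level and flush and puts it about 0 mm off along x. The top camera reads 2–4 mm rearward. There's time to settle this with a gentle forward nudge on the rib's rear end, which would also free a stuck plate.

```bash
python3 - <<'E'
from h import *
q=tool('B',1,yaw(BY),bay,GB)[1]
T=lambda x,z:bay+yaw(BY)@np.array([x,0,z])/1000
r=lambda:yaw(BY).T@(state()["position"]-bay)*1000
grip(0); movep(T(48,80),q); line_to(T(48,21),feed=.12,contact_N=5); print(r())
c=line_to(T(30,21),feed=.02,contact_N=3); print(c,r(),state()["ft_force"])
c=line_to(T(28,21),feed=.02,contact_N=6); print(c,r(),state()["ft_force"],state()["clock"])
line_to(T(46,24),feed=.1); line_to(T(46,120),feed=.2); movep(np.array([.40,.0,.38]),q); wait(.2)
for n in ("side","side","top"):
  t=capture(n); print(n,[(m,yaw(BY).T@(w(t,d[0]["xyz"])-bay)*1000,round(d[0]["p"],2)) for m in ("front_tongue","rib","filter_plate","front_lip") if (d:=mark_of(t,m))])
  L=(cloud(t)-bay)@yaw(BY)*1000; m=(abs(L[...,0])<70)&(abs(L[...,1])<20)&(L[...,2]>26)&(L[...,2]<42); print("rib",L[m].mean(0))
print(state()["clock"])
E
```

```text
[48.2476  0.1771 22.0549]
True [38.828  -0.0613 21.143 ] [3.9419 0.193  2.0829]
True [38.8667 -0.0389 20.8948] [0.7169 0.6163 0.8968] 38.9083
side [('front_tongue', array([-60.5408,  -2.2048,   3.0001]), 0.58), ('rib', array([-6.8876,  1.5416, 23.5037]), 0.61), ('filter_plate', array([2.6239, 1.1609, 4.8525]), 0.83), ('front_lip', array([-60.3069,  -0.0306,   6.8313]), 0.88)]
rib [-9.8262  3.5941 31.247 ]
side [('front_tongue', array([-60.9113,  -0.2077,   3.6121]), 0.63), ('rib', array([-8.7734, -2.0359, 21.2092]), 0.81), ('filter_plate', array([ 1.4123, -1.0862, -1.4564]), 0.76), ('front_lip', array([-62.2778,   1.8617,   8.0416]), 0.56)]
rib [-9.3403  3.9632 31.0798]
top [('front_tongue', array([-62.2589,  -1.1127,   2.3523]), 0.72), ('rib', array([-9.4902,  0.1613, 21.339 ]), 0.75), ('filter_plate', array([ 2.8041, -5.1521,  1.8619]), 0.77), ('front_lip', array([-60.4174,   3.548 ,  14.3158]), 0.76)]
rib [-6.5579 -0.2052 33.6791]
42.0667
```

The nudge met a rigid stop and the plate didn't move under about 6 N or more. That position matches the plate against the front stop wall, once the bay offset found at the bar contact is included. Handing in.

```bash
python3 -c "
from station import *
print(finish_job())"
```

```text
the job is handed in; nothing more can be done
None
```

I refitted the filter plate in the bay, handle up, with the long tongue under the rear lip, and handed the job in at about 42 s. The plate reads level, and a gentle push met the front stop, but the hand-in gave no verdict and the fore-aft fit is inferred, since the cameras disagreed by a few millimetres.

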